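# Hold a heat sink flush on a tilted contact-test stage

## Task

Draw the red-knobbed transit pin up out of the tilted stage and park it upright in the yellow notch on the stage's side, hanging by its knob and let go. Then take the heat sink by its tall rib, lay it flat and square on the sloping copper face so that it covers the slot, and press the sprung face down about half of its 10 mm travel; finish while still gripping and pressing the heat sink there (do not let go). Leave the stage's tilt as it is, and do not disturb the screw dish, the tape roll or the relay.

Things in the scene. Friction and masses are not known exactly. Their poses are not given: they have to be found in the camera images.
- stage: fixed tilting test stage: grey base 140 x 155 x 10 mm, blue cheeks 74 mm high, copper-faced deck between them, yellow bracket with the notch on its -y side. Origin on the bench under the pin bore; z up; the face slopes down to -x by 11 to 26 degrees (y stays level) and keeps its angle under a normal push. Vertical bore 12 mm wide, from z = 10 (its floor) to 32 mm, below the face's middle.
- pad_face (a point): centre of the sloped copper face, 76 mm (x, along the slope) x 66 mm (y, level), about 74 mm above the bench; z points square out of the face, +x up the slope. A slot 36 x 16 mm in its middle lets the pin through. When pressed the face (and this point) goes back square to itself on a spring.
- pad (a joint): how far the sprung copper face has been pressed in: 0 = out (as at the start), 0.010 m = fully in. It starts to move at 3 N and needs about 1.2 N more per mm, so 9 N at 5 mm.
- deck_edge (a point): middle of the front (lower) edge of the aluminium deck plate under the copper face; shows whether the deck's tilt has been changed. Its frame is that of the face.
- pin_knob (a point): centre of the transit pin's red knob, 22 mm wide and 48 mm tall, to be gripped; z along the pin to the knob's top. Below it a steel shank 10 mm wide, 76 mm long, chamfered foot 100 mm below this point. At the start the pin stands upright in the bore through the slot of the face, foot on the bore's floor; it must rise 75 mm to clear the face. Loose, 60 g.
- pin_shoulder (a point): underside of the red knob, on the pin's axis, where the shank begins (24 mm below the knob's centre)
- notch (a point): centre of the parking notch at the top of the yellow bracket, 90 mm above the bench. Notch 15 mm wide (stage x), open above, below and outward (stage -y); closed end 7.5 mm inward, arms 18 mm outward of this point; plate 12 mm thick, 38 mm wide. The pin goes in from above or outside, shank in the notch; its knob's underside then rests on the bracket, its foot 4 mm above the base.
- sink_rib (a point): grip point on the heat sink's tall rib, 34 mm above its flat underside. The rib is 12 mm thick (y), 44 mm long (x) and stands up to 48 mm above the underside; z is square to the underside, upwards.
- sink_under (a point): centre of the heat sink's flat underside: aluminium base 70 mm (x, along the rib) x 60 mm (y) x 6 mm, low fins up to 12 mm above the underside, 16 to 29 mm either side of the rib's middle. About 150 g. Both ways round are alike; x runs along the slope (face x) when square on the face.
- heat_sink: the heat sink; origin at the centre of its flat underside, axes as for the underside
- pin: the transit pin; origin at the tip of its foot, z along it towards the knob
- screw_dish_c (a point): round steel screw dish, 96 mm across and 20 mm high, half-way up; to be left alone
- tape_1_c (a point): black tape roll lying flat, 55 mm across and 19 mm high, half-way up; to be left alone
- relay_c (a point): clear plug-in relay standing upright, 22 x 29 x 41 mm, half-way up; to be left alone

How it is judged (in metres and radians):
On the way, in this order (a step that is already met when the one before it is completed fails the run):
1. the pin is drawn up clear of the sloping face (z of pin in the frame of stage above 0.078 m), for 0.05 s.
2. the pin hangs upright in the side notch, let go (horizontal distance between pin_shoulder and notch below 0.01 m and z of pin_shoulder in the frame of stage between 0.086 and 0.094 m and angle between pin's own z axis and vertical below 0.2 rad and contact force between the fingers and pin below 0.1 N), for 0.2 s.
At the end, for the whole second after the job is handed in: Heat sink still gripped, flush on the sloping face within 0.05 rad, centred within 10 mm each way, square within 0.14 rad, face pressed in 2 to 8 mm (3 to 25 N), at rest; pin untouched in the notch, within 10 mm of its centre, shoulder within 4 mm of the bracket top, upright within 0.2 rad (all of step 2 and value of joint pad between 0.002 and 0.008 m and contact force between heat_sink and stage between 3 and 25 N and contact force between the fingers and heat_sink above 1 N and angle between the z axis of heat_sink and the z axis of pad_face, either way round below 0.05 rad and angle between the x axis of heat_sink and the x axis of pad_face, either way round below 0.14 rad and x of sink_under in the frame of pad_face between -0.01 and 0.01 m and y of sink_under in the frame of pad_face between -0.01 and 0.01 m and z of sink_under in the frame of pad_face below 0.002 m and linear speed of heat_sink below 0.01 m/s); the arm keeps its last pose, push and grip.
It fails at once if the deck's tilt is changed (its edge moves more than 5 mm) (distance of deck_edge from where it was at the start of the episode above 0.005 m).
It fails at once if the screw dish, tape roll or relay is moved by more than 20 mm (distance of any of screw_dish_c, tape_1_c, relay_c from where it was at the start of the episode above 0.02 m).
It also fails if it takes over 61 s, if anything falls off the work surface, if the arm or the gripper's body presses on something with over 40 N, if the wrist force passes 120 N, or if a joint passes its speed limit or range.

## Robot

A 6-joint arm with a two-finger parallel gripper is mounted at the origin on a cart in front of the work surface, level with it; the furniture and walls round the work are solid. World frame = base frame: x ahead of the robot, y to its left, z up, the work surface at z = 0. Lengths are in mm, angles in rad, forces in N, time in s.
With the tool pointing down it reaches from about 275 to 775 mm from the base axis. Payload 14.6 kg.
Tool frame: the origin (TCP) lies where the fingers leave the gripper's body, on its centre line; the fingertips stand 73 mm ahead of it and the grasp point (between the pads) lies 54 mm ahead of it; z points along the fingers, y is the line along which they close (so a half turn about z gives the same grasp; the last joint's range is limited). The gripper opens to 85 mm and grips with 20 to 120 N. Pads are 22 mm wide; open, the fingers measure 114 mm over their backs; the gripper's body (76 mm by 85 mm) begins 54 mm behind the grasp point. The pads swing forward as they close: fully open they stand 13 mm farther back than shut.
Start: joints at [0.952, 0.263, -0.048, 1.259, 0, 1.415], TCP at [234.864, 469.54, 303.878] pointing down, gripper open.
Joint ranges: [-2.65, 2.65], [-0.89, 1.7], [-1.18, 1.37], [-2.13, 2.11], [-1.35, 1.29], [-3.14, 3.14]. Speed limits (rad/s): [1.89, 1.89, 2.57, 2.79, 3.14, 3.14].

## Interface

Orientations are given as a rotation vector (axis times angle).
In Python, from workcell import manip gives the robot as it stands. Calls block until the motion is done:
- manip.move_pose(position, orientation): joint-space move of the TCP to a pose.
- manip.move_l(position, v=150, attitude=None): straight line of the TCP; attitude=None keeps the orientation; v is the mean speed in mm/s.
- manip.goto_joints(angles): joint-space move.
- manip.gripper_to(opening, newtons=None): finger opening in mm; newtons is the grip in N (None keeps the last); returns when the fingers have stopped.
- manip.dwell(seconds).
- manip.solve_ik(position, orientation): joint angles nearest the present ones, or None.
- manip.get_state(): the state.
- manip.capture(name): name is "side" or "top" or "wrist"; returns a dict with "img" (420x560x3 uint8, red, green, blue), "depth" (420x560 float32, mm along the optical axis (not along the pixel's ray), 0 where there is no reading), "fov_y" (degrees; the focal length in pixels is half the picture's height over the tangent of half this angle, whatever the lens; pixels are square), "cx", "cy" (the principal point, pixels), "distortion" ([k1, k2, p1, p2, k3] as OpenCV has them; the pictures are not rectified), "R" (3x3) and "t" (3): a world point X has camera coordinates R X + t. Camera axes: x right, y down, z forward; pixel columns grow to the right and rows downward; lengths in mm; the calibration is good to about 2 mm. A picture is of the moment at which its call begins.
A pose or a line that the arm cannot do raises manip.Unreachable and nothing moves.
- manip.close_job(): hands the job in; it is judged then, once.
The state is a dict: "t": time; "qpos": joint angles; "qd": joint speeds; "effort": joint torques, N m; "eef_pos": TCP position; "tcp_rot": TCP orientation; "wrist_force": force on the tool from outside, world axes, zero at the start; "torque": the same for the moment, N m; "finger_gap": finger opening in mm; "finger_force": force on a finger pad.
Only numpy, scipy, OpenCV 4.12 (cv2) and the standard library are available. Lean on these libraries where they do the work, as an engineer would, in place of code of your own. Each camera call takes 0.05 s, during which the arm holds its last target. There are 200 camera calls.

## Working session

There is one attempt and no reset: what is moved stays moved. The work goes in short steps, each a Python script; the robot and the scene stay as the last script left them, time stands still between calls to the robot, and variables do not carry over. Pictures are saved under pics/ and viewed, at most 10 in all, crops included, and the job is handed in when it is done.

```bash
mkdir -p pics; ls; cat > h.py <<'E'
import numpy as np, cv2, pickle
from workcell import manip
def cap(n,f):
    c=manip.capture(n); pickle.dump(c,open(f+'.pkl','wb')); cv2.imwrite('pics/'+f+'.png',c['img'][:,:,::-1]); return c
def pts(c):
    h,w=c['depth'].shape; f=h/2/np.tan(np.radians(c['fov_y'])/2)
    K=np.array([[f,0,c['cx']],[0,f,c['cy']],[0,0,1.]])
    u,v=np.meshgrid(np.arange(w),np.arange(h))
    n=cv2.undistortPoints(np.stack([u,v],-1).reshape(-1,1,2).astype(float),K,np.array(c['distortion'],float)).reshape(h,w,2)
    d=c['depth'].astype(float)[...,None]
    P=np.concatenate([n*d,d],-1)-np.array(c['t']).ravel()
    P=P@np.array(c['R']); P[c['depth']==0]=np.nan
    return P
E
python3 - <<'E'
from h import *
for n in ['top','side','wrist']:
    c=cap(n,n+'0'); print(n,c['t'],np.round(c['R'],2).tolist())
print(manip.get_state())
E
```

```text
pics
top [177.14308312 583.77366479 857.98333491] [[-0.03, -1.0, 0.01], [-0.99, 0.02, -0.16], [0.16, -0.01, -0.99]]
side [ 552.0716311   -45.14996456 1077.77608613] [[-1.0, 0.07, -0.02], [0.05, 0.5, -0.87], [-0.05, -0.86, -0.5]]
wrist [-525.25845658  -41.57696128  380.26397506] [[0.45, 0.89, -0.0], [0.85, -0.42, 0.32], [0.28, -0.14, -0.95]]
{'t': 0.15, 'qpos': array([ 9.51688336e-01,  2.63408808e-01, -4.87773583e-02,  1.25939112e+00,
        2.26696841e-05,  1.41549021e+00]), 'qd': array([-0.00048354, -0.00229782,  0.00211723,  0.00095284, -0.00086117,
       -0.00053667]), 'effort': array([ 2.05249016e-03, -6.37825441e+01,  3.84646869e+01,  1.06003293e-02,
       -1.47272808e-04, -5.53930917e-06]), 'eef_pos': array([234.77732384, 469.41657923, 303.54280089]), 'tcp_rot': array([-7.21953284e-01, -3.05718857e+00,  1.12235276e-03]), 'wrist_force': array([-0.73821994, -0.52842323, -0.30094127]), 'torque': array([0.00062297, 0.0051158 , 0.00071884]), 'finger_force': 0.0, 'finger_gap': 85.28262532889902}
```

View pics/top0.png

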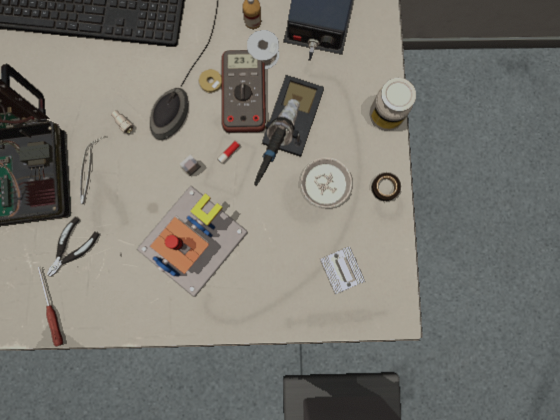

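View pics/side0.png

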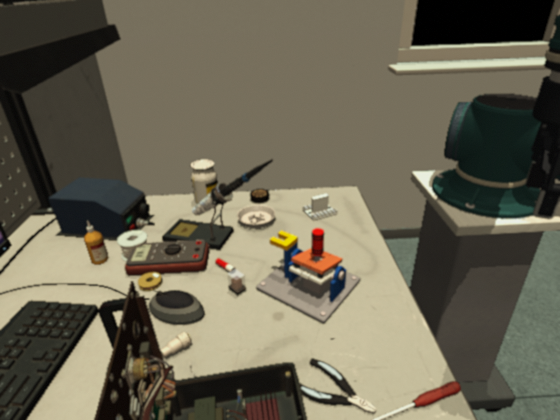

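The top view shows the stage at about (192,241), its knob at (173,241) and its notch at (207,208). The heat sink is at (342,269), the dish at (326,184), the tape at (386,187) and the relay at (190,165). The side view agrees. Next I'll get the 3D geometry from depth and colour.

```bash
python3 - <<'E'
from h import *
for n in ['top','side','wrist']:
    c=pickle.load(open(n+'0.pkl','rb')); P=pts(c); I=c['img']
    H=cv2.cvtColor(I,cv2.COLOR_RGB2HSV); h,s,v=[H[...,i].astype(int) for i in range(3)]
    x,y,z=P[...,0],P[...,1],P[...,2]
    near=(z>15)&(z<200)
    if n=='top':
        Ps=P[241,173]; print('knob px',Ps,'sink px',P[269,342],'notch area',P[212,205], 'dish',P[184,326],'relay',P[165,190],'tape',P[187,400])
        S0=P[241,192]
    roi=near&(np.hypot(x-S0[0],y-S0[1])<120)
    for nm,m in dict(red=roi&((h<4)|(h>176))&(s>180),orange=roi&(h>=5)&(h<16)&(s>120),yellow=roi&(h>24)&(h<35)&(s>150),blue=roi&(h>100)&(h<125)&(s>120)).items():
        Q=P[m]; 
        if len(Q)<10: print(n,nm,len(Q)); continue
        print(n,nm,len(Q),'med',np.median(Q,0).round(1),'lo',np.percentile(Q,3,axis=0).round(1),'hi',np.percentile(Q,97,axis=0).round(1))
        if nm=='orange':
            C=np.median(Q,0)
            for _ in range(4):
                q=Q[abs((Q-C)@np.linalg.svd(Q-C,full_matrices=False)[2][2])<4]; C=q.mean(0); Q=q
            nn=np.linalg.svd(Q-C,full_matrices=False)[2][2]; nn*=np.sign(nn[2]); print('  plane',nn.round(3),C.round(1),'tilt deg',np.degrees(np.arccos(nn[2])).round(1),'az',np.degrees(np.arctan2(nn[1],nn[0])).round(1))
E
python3 - <<'E'
import cv2
a=cv2.imread('pics/top0.png')
b=cv2.resize(a[180:310,130:260],(600,600),interpolation=2); c=cv2.resize(a[235:305,310:380],(200,200),interpolation=2)
import numpy as np
o=np.zeros((600,800,3),np.uint8); o[:,:600]=b; o[:200,600:]=c; cv2.imwrite('pics/crop0.png',o)
E
```

```text
knob px [521.38680596 346.56363671 134.28314098] sink px [472.90681626  67.96417803  49.97516637] notch area [586.36023803 314.13272772   9.885586  ] dish [633.07165991  86.87160479  14.60576483] relay [669.16607845 336.85109654  41.27988544] tape [623.19689804 -51.0498246   18.55240507]
top red 55 med [517.3 341.2 117.2] lo [511.6 339.6 100.9] hi [526.9 348.4 134.5]
top orange 1364 med [519.7 346.7  73.9] lo [482.7 310.8  64.6] hi [557.2 385.3  85.1]
  plane [-0.164 -0.197  0.967] [519.6 347.1  73.9] tilt deg 14.9 az -129.7
top yellow 49 med [577.1 295.4  88.5] lo [554.6 275.8  81.3] hi [597.3 310.3  92. ]
top blue 227 med [497.3 362.8  64.5] lo [473.1 297.5  30.9] hi [566.2 392.9  75.6]
side red 243 med [521.  359.  116.3] lo [512.6 345.6  90. ] hi [528.3 361.7 133.3]
side orange 726 med [525.1 359.5  75.8] lo [481.1 322.8  63.6] hi [559.5 394.   98. ]
  plane [-0.167 -0.178  0.97 ] [520.3 359.2  74.5] tilt deg 14.1 az -133.1
side yellow 175 med [574.  304.8  88.6] lo [555.9 281.   87.1] hi [599.1 322.4  89.9]
side blue 455 med [500.1 371.7  47. ] lo [475.2 311.4  17.1] hi [576.9 399.7  72.6]
wrist red 0
wrist orange 0
wrist yellow 0
wrist blue 546 med [478.5 377.6  29.7] lo [467.6 363.   15.9] hi [496.4 398.7  47.7]
```

View pics/crop0.png

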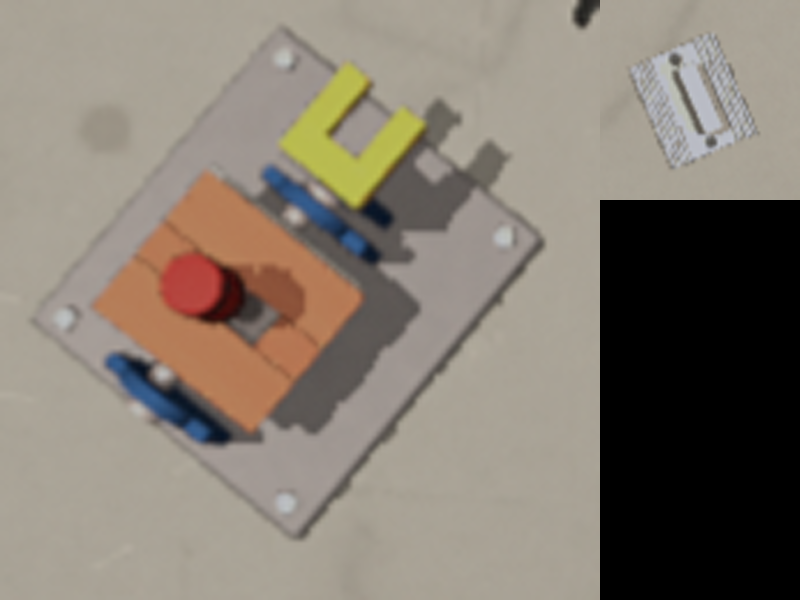

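View pics/wrist0.png

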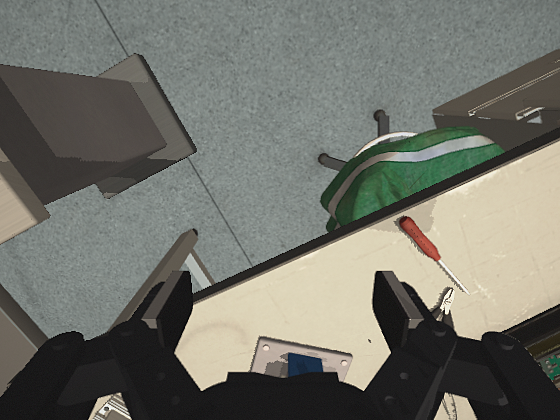

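The crop shows the notch opening toward the upper right, away from the face, and the sink's rib running from about (330,252) to (350,290). The wrist view is still off the stage. The top and side cameras disagree in y, so I'll get close-up wrist views.

```bash
python3 - <<'E'
from h import *
for n in ['top','side','wrist']:
    c=pickle.load(open(n+'0.pkl','rb')); print(n,c['fov_y'],c['cx'],c['cy'],c['distortion'])
s=manip.get_state()
manip.move_pose([540,325,400],s['tcp_rot']); cap('wrist','w1')
manip.move_pose([480,75,330],s['tcp_rot']); cap('wrist','w2')
print(manip.get_state()['t'])
a=cv2.imread('pics/w1.png');b=cv2.imread('pics/w2.png')
cv2.imwrite('pics/w12.png',np.hstack([cv2.resize(a,(800,600))[:, 0:800]]))
E
```

```text
top 45.23878555651724 286.63089639438425 205.8769217602343 [-0.03027833  0.          0.          0.          0.        ]
side 57.036856454773265 285.7449794692804 208.1448060316005 [0.0239379 0.        0.        0.        0.       ]
wrist 66.99867512908311 282.1676495452211 209.34517110597045 [-0.02606414  0.          0.          0.          0.        ]
2.6083
```

View pics/w1.png

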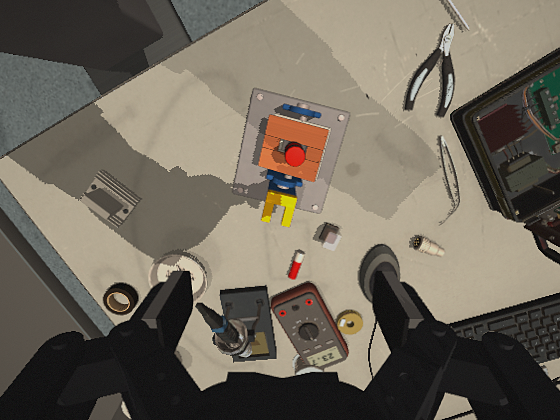

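View pics/w2.png

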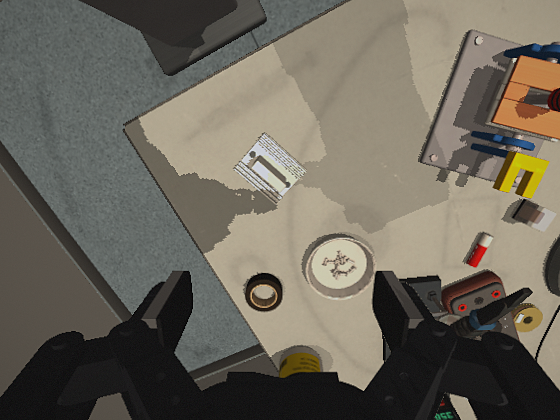

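w1 shows the knob at (295,155), the face centred near (295,147) and the notch at (279,212). w2 shows the sink at (269,167) with its rib along (250,158)-(292,190). Now I'll fit these in 3D from all cameras.

```bash
cat > fit.py <<'E'
from h import *
def rect(xy):
    (cx,cy),(a,b),t=cv2.minAreaRect(np.float32(xy)); 
    if a<b: a,b,t=b,a,t+90
    return np.round([cx,cy,a,b,(t+90)%180-90],1)
def fits(f):
    c=pickle.load(open(f+'.pkl','rb')); P=pts(c); H=cv2.cvtColor(c['img'],cv2.COLOR_RGB2HSV); h,s,v=[H[...,i].astype(int) for i in range(3)]
    x,y,z=np.moveaxis(P,-1,0); C0=np.array([525,348]); r=np.hypot(x-C0[0],y-C0[1])
    print('==',f)
    k=(r<40)&(z>130)&(z<140); 
    if k.sum()>5: print('knobtop',k.sum(),P[k].mean(0).round(1),rect(P[k][:,:2]))
    o=(r<65)&(h<16)&(s>120)&(z>55)&(z<95)
    if o.sum()>50:
        Q=P[o]
        for _ in range(4):
            C=Q.mean(0); n=np.linalg.svd(Q-C,full_matrices=False)[2][2]; n*=np.sign(n[2]); Q=Q[abs((Q-C)@n)<3]
        az=np.arctan2(-n[1],-n[0]); 
        print('face n',n.round(3),'tilt',np.degrees(np.arccos(n[2])).round(2),'az+x',np.degrees(az).round(1),'rect',rect(Q[:,:2]),'zC',C.round(1))
        np.save('n_'+f,n)
        zc=lambda p:C[2]-((p-C[:2])@n[:2])/n[2]; print('  z at rect centre',zc(rect(Q[:,:2])[:2]).round(1))
    w=(r<130)&(h>22)&(h<36)&(s>120)&(z>84)&(z<96)
    if w.sum()>10: print('yellow',w.sum(),rect(P[w][:,:2]),'z',np.median(z[w]).round(1))
    b=(r<125)&(z>7)&(z<13)
    if b.sum()>50: print('base',rect(P[b][:,:2]))
    d=np.hypot(x-473,y-70)
    m=(d<60)&(z>3.5)&(z<60)
    if m.sum()>50: print('sink',m.sum(),rect(P[m][:,:2]))
    m=(d<60)&(z>40)&(z<60)
    if m.sum()>5: print('rib',m.sum(),rect(P[m][:,:2]),'z',np.median(z[m]).round(1))
    m=(np.hypot(x-520,y-210)<25); print('bench z',np.nanmedian(z[m]).round(1))
if __name__=='__main__':
    import sys
    for f in sys.argv[1:]: fits(f)
E
python3 fit.py top0 side0 w1 w2
```

```text
== top0
knobtop 148 [521.7 350.  134.5] [522.1 349.7  21.2  20.7 -45.7]
face n [-0.163 -0.195  0.967] tilt 14.73 az+x 50.2 rect [520.4 348.5  72.   64.9  49.2] zC [519.6 347.4  73.9]
  z at rect centre 74.3
yellow 370 [579.5 300.6  39.8  37.  -40.1] z 90.6
base [535.3 339.  155.3 140.1 -40.1]
sink 1333 [476.8  69.8 113.4 111.9  34.1]
rib 181 [473.4  63.3  43.7  12.4  21.9] z 48.4
bench z 0.6
== side0
knobtop 74 [520.2 351.7 132.3] [520.2 350.9  21.9  19.2 -43.5]
face n [-0.16  -0.186  0.969] tilt 14.2 az+x 49.2 rect [519.8 349.2  75.2  67.7  49.8] zC [521.4 358.4  74.7]
  z at rect centre 72.7
yellow 195 [577.8 302.2  39.5  38.9 -41.2] z 88.6
base [533.8 340.2 154.9 140.5 -40. ]
sink 492 [472.7  64.4  69.1  61.4  22. ]
rib 72 [472.7  64.6  43.   14.1  19. ] z 45.6
bench z -1.3
== w1
knobtop 341 [519.8 351.  133.6] [520.5 350.9  21.5  21.4 -25.4]
face n [-0.165 -0.193  0.967] tilt 14.7 az+x 49.6 rect [519.1 349.4  73.2  66.1  49.9] zC [517.7 350.8  73.7]
  z at rect centre 73.7
yellow 408 [578.7 301.8  40.8  37.1 -41.8] z 89.9
base [533.5 339.9 155.  140.1 -40.2]
sink 1834 [471.8  63.9  71.   60.8  21.4]
rib 334 [472.1  63.8  43.9  14.1  19.8] z 47.3
bench z -0.1
== w2
face n [-0.166 -0.197  0.966] tilt 14.89 az+x 49.9 rect [515.  344.9  66.1  64.2 -39.9] zC [512.2 336.8  70.1]
  z at rect centre 72.2
yellow 986 [578.3 301.4  39.8  39.  -39.9] z 90.0
base [532.8 338.7 154.7 140.1 -40.1]
sink 2652 [471.9  64.2  70.2  59.3  21.6]
rib 439 [472.   63.8  44.3  12.4  21.5] z 47.8
bench z -0.1
```

```bash
cat >> h.py <<'E'
from scipy.spatial.transform import Rotation as R
def rot(zt,yaz):  # tool z direction, tool y azimuth (deg)
    z=np.array(zt,float); z/=np.linalg.norm(z); y=np.array([np.cos(np.radians(yaz)),np.sin(np.radians(yaz)),0]); y-=z*(y@z); y/=np.linalg.norm(y)
    return R.from_matrix(np.column_stack([np.cross(y,z),y,z])).as_rotvec()
def st(m=''):
    s=manip.get_state(); print(m,'t',round(s['t'],2),s['eef_pos'].round(1),'F',s['wrist_force'].round(1),'gap',round(s['finger_gap'],1),'ff',round(float(s['finger_force']),1)); return s
E
python3 - <<'E'
from h import *
o=rot([0,0,-1],50)
manip.move_pose([520.6,350.8,260],o); manip.gripper_to(50,40); st()
manip.move_l([520.6,350.8,168],v=120); st('down')
manip.gripper_to(10,40); st('grip')
manip.move_l([520.6,350.8,255],v=100); st('up'); manip.dwell(0.1)
u=np.array([.766,-.643]); n=np.array([579.9,300.4])+2*u
manip.move_l([*n,255],v=100); st('over'); manip.dwell(.2)
cap('wrist','w3'); cap('side','s3'); cap('top','t3')
a=cv2.imread('pics/w3.png'); b=cv2.imread('pics/s3.png')[180:320,220:390]
o=np.zeros((420,800,3),np.uint8); o[:,:290]=a[:,140:430]; o[:,290:]=cv2.resize(b,(510,420),interpolation=2); cv2.imwrite('pics/c3.png',o)
E
```

```text
t 4.16 [520.7 350.5 260.2] F [-0.9  0.3  0. ] gap 50.1 ff 0.0
down t 5.08 [520.9 351.  168.7] F [-0.2 -0.2 -0.4] gap 50.0 ff 0.0
grip t 5.43 [520.8 350.9 168.7] F [-0.7 -0.9  5.6] gap 20.9 ff 38.9
up t 6.45 [520.4 350.7 254.3] F [0.2 0.6 0.2] gap 20.9 ff 39.1
over t 7.5 [581.1 299.4 255. ] F [-0.6  0.9 -1.1] gap 21.0 ff 39.1
```

View pics/c3.png

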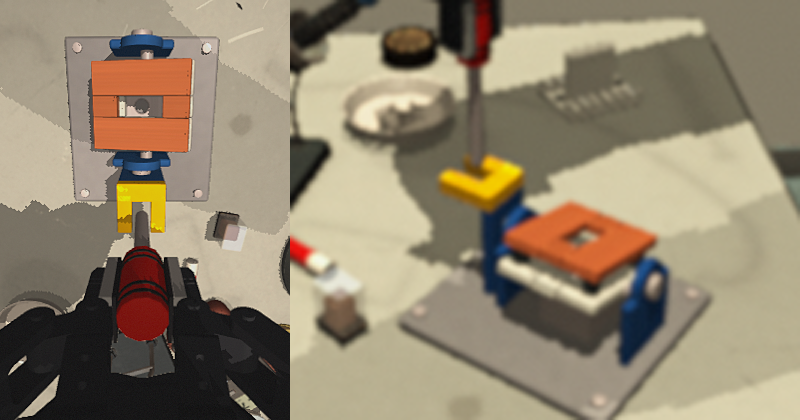

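The pin hangs upright in the gripper, with its shank lined up over the notch (wrist image about (141,210)). Next I'll lower it in steps while watching the force.

```bash
python3 - <<'E'
from h import *
s=st(); p=np.array([581.4,299.1])
for z in (225,200,180,176,174,173):
    manip.move_l([*p,z],v=80); s=st('z%g'%z)
    if abs(s['wrist_force'][2])>8: break
manip.gripper_to(40); st('open'); manip.dwell(.3)
manip.move_l([*p,300],v=200); manip.dwell(.2); st()
cap('wrist','w4'); cap('side','s4')
a=cv2.imread('pics/w4.png'); b=cv2.imread('pics/s4.png')[180:320,220:390]
o=np.zeros((420,800,3),np.uint8); o[:,:290]=a[:,140:430]; o[:,290:]=cv2.resize(b,(510,420),interpolation=2); cv2.imwrite('pics/c4.png',o)
E
python3 fit.py w3 w4 s4 t3
```

```text
t 7.85 [581.3 299.4 255.1] F [ 0.1 -0.1 -0.9] gap 21.2 ff 39.1
z225 t 8.38 [581.4 299.1 225.2] F [-0.3  0.6 -0.6] gap 20.8 ff 39.1
z200 t 8.83 [581.4 299.1 200.2] F [-0.8  0.2 -0.4] gap 20.8 ff 39.1
z180 t 9.23 [581.4 299.1 180. ] F [-0.1 -0.5 -0.3] gap 20.4 ff 39.1
z176 t 9.48 [581.4 299.1 176.1] F [ 0.3 -0.  -0.1] gap 21.0 ff 39.1
z174 t 9.73 [581.4 299.1 174. ] F [ 0.   0.3 -0.2] gap 20.9 ff 39.1
z173 t 9.98 [581.4 299.1 172.9] F [-0.2  0.5 -0.7] gap 21.0 ff 39.1
open t 10.31 [581.4 299.1 173. ] F [-0.6 -0.7 -0.5] gap 39.9 ff 0.0
 t 11.59 [581.1 299.  298.9] F [ 0.2  0.2 -0.2] gap 40.4 ff 0.0
== w3
face n [-0.163 -0.194  0.967] tilt 14.67 az+x 50.0 rect [519.2 349.4  73.8  65.8  49.7] zC [519.  351.3  74. ]
  z at rect centre 73.7
yellow 1368 [578.2 301.4  38.8  37.3 -41. ] z 89.9
base [533.7 339.3 155.2 140.2 -40. ]
sink 3727 [471.4  64.3  71.3  61.   20.7]
rib 719 [471.7  64.   44.9  14.6  21.9] z 47.2
bench z -0.1
== w4
face n [-0.163 -0.193  0.967] tilt 14.66 az+x 49.9 rect [519.3 349.2  73.7  65.9  49.8] zC [519.2 351.   74. ]
  z at rect centre 73.6
yellow 880 [578.5 301.4  40.3  37.3 -39.7] z 89.9
base [534.  339.2 154.7 140.2 -40. ]
sink 2822 [471.1  64.7  71.   59.7  20.1]
rib 531 [471.6  64.4  44.   13.4  23.3] z 47.1
bench z -0.1
== s4
face n [-0.163 -0.186  0.969] tilt 14.33 az+x 48.7 rect [519.7 349.6  76.1  67.9  50.5] zC [520.2 353.8  73.5]
  z at rect centre 72.6
yellow 114 [578.  301.5  39.9  38.7  45.9] z 88.8
base [534.  340.  155.7 139.6 -39.8]
sink 491 [471.8  65.   69.4  61.5  21.8]
rib 74 [472.3  65.2  43.2  16.1  23. ] z 45.7
bench z -1.4
== t3
sink 1310 [473.1  64.5 113.7 107.   -2. ]
rib 180 [473.4  63.3  43.7  11.9  21.9] z 48.1
bench z 658.8
```

View pics/c4.png

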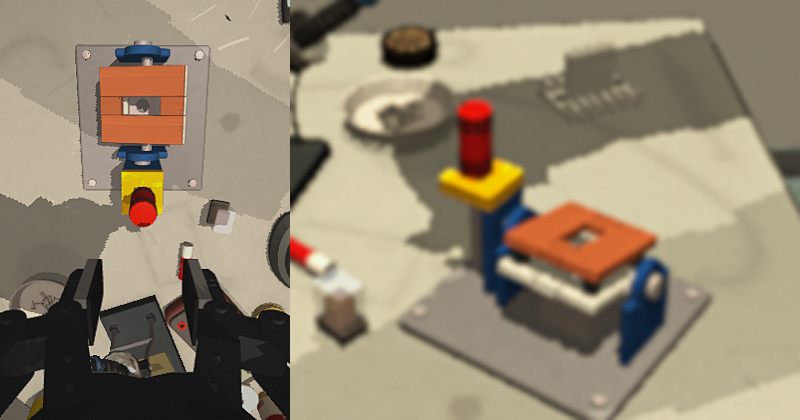

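The pin hangs in the notch, released, with its knob resting on the bracket. Next comes the heat sink: IK check, then grasp and lift.

```bash
cat >> h.py <<'E'
t=np.radians(14.7); a=np.radians(50)
N=np.array([-np.sin(t)*np.cos(a),-np.sin(t)*np.sin(a),np.cos(t)]); F=np.array([519.6,349.5,73.8])
E
python3 - <<'E'
from h import *
for g,p in((111.5,140),(-68.5,-40)):
    for z in (90,300): print(g,z,manip.solve_ik([472,64,z],rot([0,0,-1],g)))
    for d in (84,90,150): print(p,d,manip.solve_ik(F+N*d,rot(-N,p)))
q=111.5
o=rot([0,0,-1],q)
manip.move_pose([472,64,220],o); manip.gripper_to(40,70)
manip.move_l([472,64,90.5],v=120); st('down')
manip.gripper_to(4,70); st('grip')
manip.move_l([472,64,200],v=120); manip.dwell(.2); st('up')
cap('side','s5'); cap('top','t5'); cap('wrist','w5')
a=cv2.imread('pics/w5.png'); b=cv2.imread('pics/s5.png')[130:270,260:430]
o=np.zeros((420,800,3),np.uint8); o[:,:290]=a[:,140:430]; o[:,290:]=cv2.resize(b,(510,420),interpolation=2); cv2.imwrite('pics/c5.png',o)
E
```

```text
111.5 90 [-0.03653931  0.35787295 -0.55699335  0.65593002  0.         -0.4117851 ]
111.5 300 [-0.03653931  0.18109111 -0.16958916  1.22011606  0.         -0.4117851 ]
140 84 [ 0.40742704  0.36191564 -0.36181688  0.61676199  0.1140921  -0.45202726]
140 90 [ 0.40617786  0.35417069 -0.35600475  0.63045862  0.11437716 -0.45325146]
140 150 [ 0.39332247  0.28294287 -0.28900362  0.77014424  0.11730085 -0.46585443]
-68.5 90 [-3.65393148e-02  3.57872952e-01 -5.56993354e-01  6.55930020e-01
 -4.44089210e-16  2.72980755e+00]
-68.5 300 [-3.65393148e-02  1.81091106e-01 -1.69589156e-01  1.22011606e+00
 -4.44089210e-16  2.72980755e+00]
-40 84 [ 0.40742704  0.36191564 -0.36181688  0.61676199  0.1140921   2.68956539]
-40 90 [ 0.40617786  0.35417069 -0.35600475  0.63045862  0.11437716  2.68834119]
-40 150 [ 0.39332247  0.28294287 -0.28900362  0.77014424  0.11730085  2.67573822]
down t 14.45 [472.3  64.   91. ] F [-0.6 -0.1 -0.6] gap 39.9 ff 0.0
grip t 14.82 [472.3  64.   91.1] F [-0.7 -0.2  7. ] gap 11.0 ff 69.0
up t 16.08 [471.8  64.  199.5] F [ 0.4 -1.2 -2.2] gap 10.8 ff 68.1
```

View pics/c5.png

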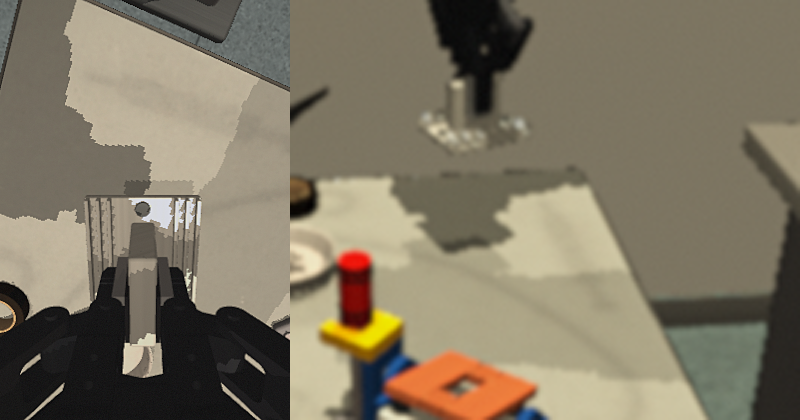

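The sink is held level by its rib. Next I'll carry it above the face, lower it along the normal and press, watching the force.

```bash
python3 - <<'E'
from h import *
o=rot(-N,140)
manip.move_l([472,64,260],v=150)
manip.move_pose(F+N*190,o); manip.dwell(.2); st('above')
manip.move_l(F+N*100,v=80); manip.dwell(.2); s=st('near'); b=s['wrist_force']@N
for d in (96,94,92,91,90,89,88,87,86,85,84):
    manip.move_l(F+N*d,v=30); manip.dwell(.25)
    f=np.mean([ (manip.dwell(.03),manip.get_state()['wrist_force'])[1] for _ in range(6)],0); e=manip.get_state()['eef_pos']
    print(d,((e-F)@N).round(2),'fn',(f@N-b).round(2),f.round(1))
    if f@N-b>9: break
s=st()
cap('wrist','w6'); cap('side','s6')
a=cv2.imread('pics/w6.png'); b=cv2.imread('pics/s6.png')[180:320,220:390]
o=np.zeros((420,800,3),np.uint8); o[:,:290]=a[:,140:430]; o[:,290:]=cv2.resize(b,(510,420),interpolation=2); cv2.imwrite('pics/c6.png',o)
E
```

```text
above t 18.0 [489.  311.6 257.6] F [ 0.4 -1.  -1. ] gap 11.0 ff 68.1
near t 19.48 [503.4 330.1 170.9] F [-0.7  0.4 -2. ] gap 11.0 ff 68.1
96 96.05 fn 0.36 [ 0.4  0.  -1.5]
94 94.0 fn 0.54 [-0.   0.  -1.4]
92 92.04 fn 0.64 [ 0.   0.3 -1.2]
91 91.06 fn 3.27 [-0.   0.1  1.5]
90 90.04 fn 4.45 [-0.1  0.2  2.7]
89 89.03 fn 5.47 [0.3 0.2 3.8]
88 88.03 fn 6.54 [-0.2 -0.1  4.8]
87 87.11 fn 7.62 [-0.4 -0.4  5.8]
86 86.17 fn 8.71 [-0.7 -1.   6.7]
85 85.19 fn 9.95 [-1.4 -1.2  7.9]
 t 26.51 [505.8 333.  156.2] F [-2.  -1.   7.4] gap 11.0 ff 69.5
```

View pics/c6.png

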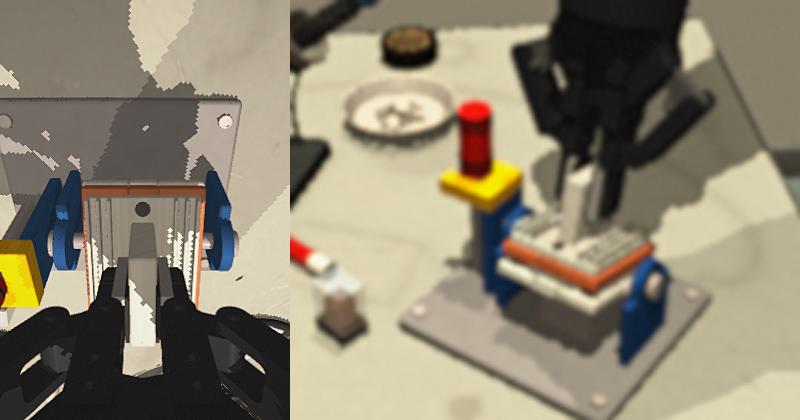

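The sink sits flush on the face and centred. The pin is still in the notch. I'll back off to about 5 mm and check the sink's tilt and offset from depth before handing in.

```bash
python3 - <<'E'
from h import *
manip.move_l(F+N*86,v=20); manip.dwell(.5); s=st(); print('d',(s['eef_pos']-F)@N)
X=np.cross([-np.sin(a),np.cos(a),0],N); Y=np.cross(N,X)
for n in('wrist','side'):
    c=cap(n,n+'7'); P=pts(c)-F; H=cv2.cvtColor(c['img'],cv2.COLOR_RGB2HSV); L=P@np.column_stack([X,Y,N])
    sat=H[...,1]
    m=(abs(L[...,0])<45)&(abs(L[...,1])<40)&(L[...,2]>-2)&(L[...,2]<8.5)&(sat<70); q=L[m]
    (r)=cv2.minAreaRect(np.float32(q[:,:2])); print(n,m.sum(),'rect',r,'lohi',np.percentile(q,[1,99],axis=0).round(1).tolist())
    for lo,hi in((-2.,2.5),(4,8.5)):
        k=q[(q[:,2]>lo)&(q[:,2]<hi)]; A=np.c_[k[:,:2],np.ones(len(k))]; print(len(k),'slopes',np.linalg.lstsq(A,k[:,2],rcond=None)[0].round(3))
    o=(abs(L[...,0])<45)&(abs(L[...,1])<40)&(H[...,0]<16)&(sat>120)&(L[...,2]<2)&(L[...,2]>-12); print('orange w',np.percentile(L[o],[1,50,99],axis=0).round(1).tolist())
E
```

```text
t 27.36 [505.6 332.8 157.2] F [-0.5 -1.4  7.2] gap 10.8 ff 69.4
d 86.15198079793367
wrist 7380 rect ((-5.640460968017578, 0.08588981628417969), (61.12074279785156, 58.80439376831055), 0.1111326739192009) lohi [[-35.7, -28.6, -1.1], [19.6, 28.2, 7.8]]
4756 slopes [ 0.005 -0.     0.937]
2225 slopes [ 0.000e+00 -1.000e-03  6.568e+00]
orange w [[-39.2, -32.5, -11.5], [-36.8, 3.9, -5.4], [31.1, 33.1, -3.9]]
side 504 rect ((-0.19977569580078125, 0.33078575134277344), (71.94186401367188, 59.6609001159668), 0.18661296367645264) lohi [[-34.0, -28.9, -1.7], [34.5, 29.6, 7.3]]
242 slopes [-0.009 -0.006  0.49 ]
191 slopes [1.000e-03 2.000e-03 5.489e+00]
orange w [[-33.0, -30.7, -12.0], [34.1, 21.7, -7.3], [37.8, 33.6, -4.6]]
```

The sink is within 1 mm of centre, tilted less than 0.01 rad, and the face is pressed about 5 mm. I'm handing it in.

```bash
python3 -c "
from h import *
print(manip.close_job())"
```

```text
the job is handed in; nothing more can be done
None
```

I handed the job in at about 27 s of the 61 s limit; no verdict was returned. The pin hangs released in the notch, and the heat sink is gripped flush, centred and square on the face, pressed in about 5 mm.

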